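# Hold the offset port cover level over its vacuum port

## Robot

A 6-joint arm with a two-finger parallel gripper is mounted at the origin on the work surface. World frame = base frame: x ahead of the robot, y to its left, z up, the work surface at z = 0. Lengths are in m, angles in rad, forces in N, time in s.
With the tool pointing down it reaches from about 0.25 to 0.725 m from the base axis. Payload 4 kg.
Tool frame: the origin (TCP) lies midway between the tips of the shut fingers; the grasp point (between the pads) lies 19 mm behind it; z points along the fingers, y is the line along which they close (so a half turn about z gives the same grasp; the last joint's range is limited). The gripper opens to 85 mm and grips with 20 to 120 N. Pads are 22 mm wide; open, the fingers measure 114 mm over their backs; the gripper's body (76 mm by 85 mm) begins 54 mm behind the grasp point. The pads swing forward as they close: fully open they stand 13 mm farther back than shut.
Start: joints at [-1.305, 0.241, 0.005, 1.335, 0, 1.571], TCP at [0.131, -0.482, 0.231] pointing down, gripper open.
Joint ranges: [-2.72, 2.72], [-1.05, 1.87], [-1.09, 1.28], [-1.99, 2.15], [-1.42, 1.44], [-3.14, 3.14]. Speed limits (rad/s): [2.79, 2.79, 3.14, 3.14, 3.14, 3.14].

## Interface

Orientations are given as a unit quaternion [x, y, z, w].
In Python, from workcell import bot gives the robot as it stands.
- The arm moves only by the tool move_arm, never from a script. Its argument "motion" is a list of rows, each an object of numbers: "x", "y", "z": the shift along the tool's x, y, z in cm; "yaw": the turn about the tool's z in degrees. A call has 1 to 20 rows; each row is the pose to reach, as a shift and turn from the pose commanded when the call began, along the tool's axes at that moment; what a row does not reach only later rows make up. A row lasts 1/8 s, in which the tool goes at most 62.5 mm and 10.7 degrees, less where a joint would pass 70% of its speed; a pose out of reach is approached as far as the arm can. A call with a gripper value outside its range is refused whole. "gripper" is the opening, from -1 (shut) to 1 (fully open), set as the call begins (left out, the last holds). The fingers move at their own pace and stop on an object; the grip force is fixed at half the most. Time passes only in rows, so rows that repeat a pose let the fingers close. It gives the time, the measured TCP pose, the force, the opening and the grip force at its end, in the units of the state.
- bot.get_obs(): the state, without advancing time (a new reading comes with each control period).
- bot.camera(name): name is "scene" or "top" or "wrist"; returns the picture (384x512x3 uint8, blue, green, red); there is no depth.
- bot.camera_model(name): a dict with "K" (3x3 intrinsics, pixels), "dist" ([k1, k2, p1, p2, k3] as OpenCV has them; the pictures are not rectified), "world_from_camera" (4x4, takes a point from camera to world coordinates). Camera axes: x right, y down, z forward; pixel columns grow to the right and rows downward; lengths in m; the calibration is good to about 2 mm. A picture is of the moment at which its call begins: read the wrist's pose just before it. camera_model takes no time and is no camera call; for the wrist camera it gives the pose at the moment of the call.
- bot.job_done(): hands the job in; it is judged then, once.
Trained networks look in the newest picture that a camera, given by its name, has taken for a name from the list of things; names that differ only in an ending like _2 or _b are one class to them, and where a whole thing is asked for, a point or a joint stands for the part that bears it (a point fixed in the world has none). Each returns a list of dicts, best first, with "score" (0 to 1); they miss things now and then, are a little off and sometimes report something else, mostly with a low value. They report only what shows in the picture. A call takes as long as a camera call. They do not tell look-alikes from the thing itself.
- bot.cut_out(camera, name): "mask" (384x512 bool, what is visible of it) and "centre" ([row, column] in pixels, amid what is visible of it).
The state is a dict: "clock": time; "joint_pos": joint angles; "joint_vel": joint speeds; "tau": joint torques, N m; "eef_pos": TCP position; "tool_rot": TCP orientation; "ft_force": force on the tool from outside, world axes, zero at the start; "ft_torque": the same for the moment, N m; "grip_width": finger opening in m; "grasp_force": force on a finger pad.
Only numpy, scipy, OpenCV 4.12 (cv2) and the standard library are available. Lean on these libraries where they do the work, as an engineer would, in place of code of your own. Each camera call takes 0.05 s, during which the arm holds its last target. There are 200 camera calls.

## Task

Pick up the offset port cover (a steel disc on one end of an arm) by its balance point and carry it level, without touching the stand, until it is poised over the stand the way it will be fitted: disc centred above the port, eye above the pivot pin, underside about 40 mm above the port's mouth. Finish while still holding it there, level and still, gripped at the balance point, so that its underside can be inspected; do not put it down or let go. Leave the bottle, spanner, clamp ring and tray where they are.

Things in the scene. Friction and masses are not known exactly. Their poses are not given: they have to be found in the camera images.
- cover_balance (a point): Balance point of the loose cover, in the middle of its arm's cross-section: grip here. The arm is aluminium, straight, 20 mm wide, 20 mm tall; its underside is 26 mm and top 46 mm above the cover's underside. The point lies on the arm 45 mm from the disc's centre towards the eye (10 mm beyond the disc's rim), 36 mm above the underside. x runs along the arm from disc to eye, z up.
- cover_disc (a point): Centre of the underside of the cover's steel disc, 70 mm in diameter, 14 mm thick, under one end of the arm (joined by a 26 mm wide hub). Axes as cover_balance, from which it lies 45 mm along -x and 36 mm down.
- cover_eye (a point): Centre, at its underside, of the bore of the cover's eye: an upright aluminium tube 30 mm in diameter, 15 mm bore, 46 mm tall, at the arm's other end, 180 mm from the disc's centre. Axes as cover_balance, from which it lies 135 mm along +x and 36 mm down.
- cover: The whole loose offset cover, one rigid piece of 0.5 to 0.8 kg, at first lying level on the bench on its disc and eye; origin at its underside, 36 mm straight below the balance point; axes as cover_balance.
- stand: Fixture fixed to the bench: aluminium base plate 290 x 110 x 10 mm with an open steel port stub at one end and a dark steel post, 28 mm wide, at the other, 180 mm apart, both 60 mm high. Origin at bench height on the line from port to pin, 45 mm from the port's axis (below where the fitted cover's balance point comes). x from port to pin, z up.
- port_mouth (a point): Centre of the port's open mouth, at the top of its flange (78 mm in diameter), 60 mm above the bench; axes as stand.
- pivot_pin (a point): Centre of the top of the 10 mm pivot pin that stands 12 mm above the post, so 72 mm above the bench; axes as stand.
- bottle: Bystander: white plastic bottle with a red cap, 60 mm in diameter, 150 mm tall, standing; origin at the centre of its underside.
- spanner: Bystander: steel spanner lying on the bench, about 165 mm long; origin at its underside, near its middle.
- clamp_ring: Bystander: steel ring 52 mm in diameter, 38 mm bore, 14 mm tall, lying flat; origin at the centre of its underside.
- tray: Bystander: empty open steel tray 140 x 100 x 30 mm; origin at the centre of its underside.
Mind the look-alikes: they are no part of the job. Leave any turquoise or yellow look-alike of the cover alone.

How it is judged:
By the outcome, as a careful person would: the job done as asked, in the order asked, and still so for the second after the job is handed in, while the arm keeps its last pose, push and grip.
It also fails if it takes over 48 s, if anything falls off the work surface, if the arm or the gripper's body presses on something with over 40 N, if the wrist force passes 120 N, or if a joint passes its speed limit or range.

## Working session

There is one attempt and no reset: what is moved stays moved. The work goes in short steps, Python scripts to look and compute and a tool call to move; the robot and the scene stay as the last step left them, time stands still between calls to the robot, and variables do not carry over. Pictures are saved under pics/ and viewed, at most 11 in all, crops included, and the job is handed in when it is done.

Besides the shell and the picture viewer there is one more tool, called after "Call:" as name(argument=value, ...) on one line, values as JSON. move_arm: Moves the arm, as the interface text tells. Its arguments: {"type":"object","properties":{"motion":{"type":"array"},"gripper":{"type":"number"}},"required":["motion"]}

```bash
mkdir -p pics; cat > h.py <<'E'
import numpy as np, cv2
from workcell import bot
def ray(cam,px,z,m=None):
    m=m or bot.camera_model(cam); K=np.array(m["K"]);T=np.array(m["world_from_camera"])
    p=cv2.undistortPoints(np.array([[px]],float),K,np.array(m["dist"],float))[0,0]
    d=T[:3,:3]@[p[0],p[1],1]; o=T[:3,3]
    return o+d*(z-o[2])/d[2]
def proj(cam,P,m=None):
    m=m or bot.camera_model(cam); K=np.array(m["K"]);T=np.linalg.inv(np.array(m["world_from_camera"]))
    r,_=cv2.Rodrigues(T[:3,:3])
    return cv2.projectPoints(np.array(P,float).reshape(-1,3),r,T[:3,3],K,np.array(m["dist"],float))[0][:,0]
E
python3 - <<'E'
from h import *
a=bot.camera("scene");b=bot.camera("top")
cv2.imwrite("pics/s.png",a);cv2.imwrite("pics/t.png",cv2.resize(b,(800,600)))
for n,z in [("cover_disc",.014),("cover_eye",.046),("cover_balance",.046),("cover",.046),("port_mouth",.06),("pivot_pin",.072),("stand",.01),("bottle",.15),("tray",0),("spanner",0),("clamp_ring",0.014)]:
    for d in bot.cut_out("top",n): print(n,round(d["score"],2),np.round(d["centre"]),ray("top",d["centre"][::-1],z).round(3))
print(bot.get_obs())
E
```

```text
cover_disc 0.84 [240. 321.] [ 0.332 -0.316  0.014]
cover_disc 0.83 [235. 402.] [ 0.343 -0.663  0.014]
cover_disc 0.81 [182. 288.] [ 0.586 -0.186  0.014]
cover_eye 0.79 [242. 324.] [ 0.325 -0.323  0.046]
cover_eye 0.78 [235. 401.] [ 0.345 -0.649  0.046]
cover_eye 0.57 [181. 292.] [ 0.585 -0.198  0.046]
cover_balance 0.86 [181. 291.] [ 0.583 -0.196  0.046]
cover_balance 0.71 [233. 400.] [ 0.352 -0.647  0.046]
cover_balance 0.65 [240. 317.] [ 0.331 -0.296  0.046]
cover_balance 0.58 [193. 350.] [ 0.527 -0.444  0.046]
cover 0.88 [181. 290.] [ 0.586 -0.19   0.046]
cover 0.8 [233. 399.] [ 0.353 -0.64   0.046]
cover 0.64 [242. 319.] [ 0.326 -0.302  0.046]
port_mouth 0.58 [191. 201.] [0.548 0.187 0.06 ]
pivot_pin 0.89 [186. 200.] [0.569 0.189 0.072]
stand 0.88 [190. 201.] [0.56  0.197 0.01 ]
bottle 0.48 [139. 245.] [ 0.744 -0.009  0.15 ]
tray 0.6 [184. 137.] [0.596 0.485 0.   ]
spanner 0.72 [192. 350.] [ 0.539 -0.458  0.   ]
spanner 0.17 [235. 246.] [0.363 0.001 0.   ]
{'clock': 0.65, 'joint_pos': array([-1.30496664e+00,  2.40574661e-01,  5.01774724e-03,  1.33517482e+00,
       -1.45765111e-05,  1.57078276e+00]), 'joint_vel': array([-1.06500660e-03, -4.35792198e-04,  8.55654372e-06, -2.32912169e-04,
        9.93793533e-04,  3.95402629e-04]), 'tau': array([-7.28931118e-04, -3.72030830e+01,  2.52610534e+01,  1.09002820e-03,
       -4.35274643e-06,  1.95529651e-05]), 'eef_pos': array([ 0.13135557, -0.48245652,  0.23132592]), 'tool_rot': array([ 9.91178919e-01,  1.32530560e-01, -2.94405375e-06,  3.29781270e-05]), 'ft_force': array([-0.20464914,  1.10856807,  0.39025698]), 'ft_torque': array([-0.0148769 ,  0.00067862, -0.04875229]), 'grasp_force': 0.0, 'grip_width': 0.08566102716240329}
```

View pics/t.png

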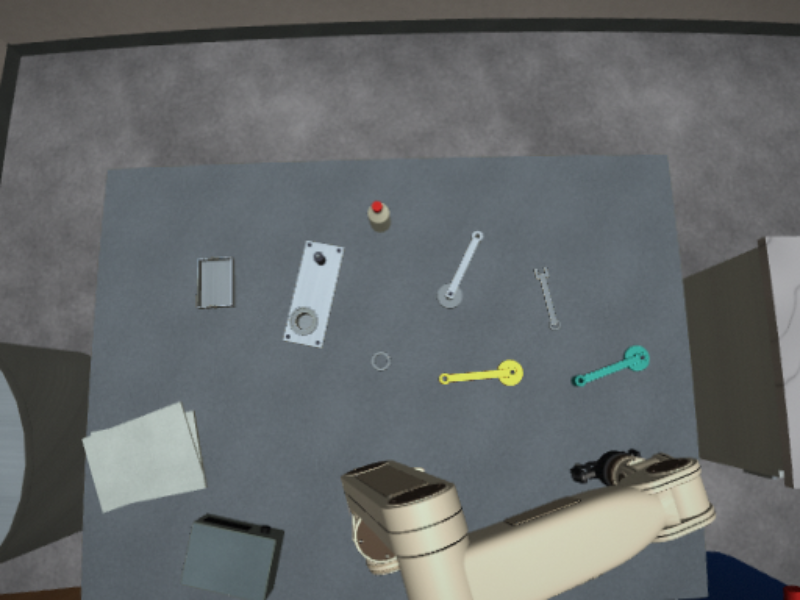

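View pics/s.png

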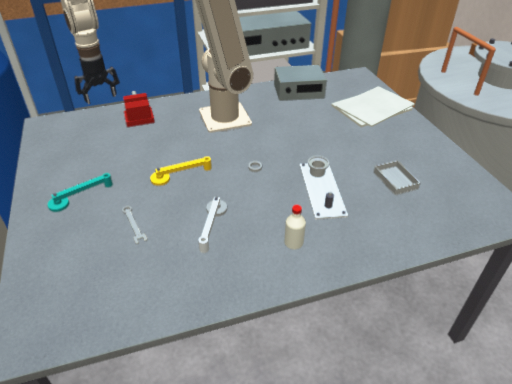

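The top view shows the real (steel) cover with its disc at about (450,296) and its eye at (477,237). The port is at (304,321) and the pin at (319,258). The yellow and turquoise pieces are the look-alikes.

```bash
cat >> h.py <<'E'
def toolmove(target_xy,z,axis_dir,obs=None):
    """shift (cm) along tool axes and yaw (deg) so TCP at target and tool x along +-axis_dir (mod 180)"""
    from scipy.spatial.transform import Rotation as R
    o=obs or bot.get_obs(); Rm=R.from_quat(o["tool_rot"]).as_matrix()
    s=Rm.T@(np.r_[target_xy,z]-o["eef_pos"])*100
    a=Rm.T@np.r_[axis_dir,0]; yaw=np.degrees(np.arctan2(a[1],a[0]))
    return s.round(2),yaw.round(1),((yaw+180)%360-180 if abs(yaw)<=90 else yaw-180*np.sign(yaw)).round(1)
E
python3 - <<'E'
from h import *
s=.64
d=ray("top",(450*s,296*s),.014);e=ray("top",(477*s,237*s),.046);p=ray("top",(304*s,321*s),.06);q=ray("top",(319.5*s,257*s),.072)
print(d,e,np.linalg.norm((e-d)[:2]),p,q,np.linalg.norm((q-p)[:2]))
u=(e-d)[:2];u/=np.linalg.norm(u); v=(q-p)[:2];v/=np.linalg.norm(v)
B=d[:2]+.045*u; F=p[:2]+.045*v
print(B,np.degrees(np.arctan2(u[1],u[0])),F,np.degrees(np.arctan2(v[1],v[0])))
print(toolmove(B,.19,u))
E
```

```text
[ 0.55315452 -0.18320579  0.014     ] [ 0.71179071 -0.26155333  0.046     ] 0.17692873957084915 [0.48634996 0.21338534 0.06      ] [0.65885152 0.17083872 0.072     ] 0.1776710503748126
[ 0.593502   -0.20313268] -26.28393048168115 [0.53004064 0.20260926] -13.855173015370253
(array([ 51.93, -14.81,   4.13]), np.float64(41.5), np.float64(41.5))
```

Call:
move_arm(motion=[{"x": 4, "y": -1, "z": 0, "yaw": 3}, {"x": 9, "y": -2.5, "z": 0, "yaw": 7}, {"x": 14, "y": -4, "z": 0, "yaw": 11}, {"x": 19, "y": -5.5, "z": 0, "yaw": 15}, {"x": 24, "y": -7, "z": 0, "yaw": 19}, {"x": 29, "y": -8.5, "z": 0, "yaw": 23}, {"x": 34, "y": -10, "z": 0, "yaw": 27}, {"x": 39, "y": -11.5, "z": 0, "yaw": 31}, {"x": 44, "y": -13, "z": 0, "yaw": 35}, {"x": 48, "y": -14, "z": 0, "yaw": 38}, {"x": 51, "y": -14.6, "z": 0, "yaw": 41}, {"x": 51.9, "y": -14.8, "z": 0, "yaw": 41.5}, {"x": 51.9, "y": -14.8, "z": 0, "yaw": 41.5}, {"x": 51.9, "y": -14.8, "z": 0, "yaw": 41.5}])

```text
clock: 2.4
eef_pos: [0.579, -0.2352, 0.2315]
tool_rot: [0.98, -0.198, 0.002, -0.014]
ft_force: [-0.0, 0.5, 0.3]
grip_width: 0.0851
grasp_force: 0.0
```

```bash
python3 - <<'E'
from h import *
o=bot.get_obs();print(o["clock"],o["eef_pos"],o["tool_rot"])
m=bot.camera_model("wrist");im=bot.camera("wrist");cv2.imwrite("pics/w1.png",im)
for n,z in [("cover_disc",.014),("cover_eye",.046),("cover_balance",.046),("cover",.046)]:
    for d in bot.cut_out("wrist",n): print(n,round(d["score"],2),np.round(d["centre"]),ray("wrist",d["centre"][::-1],z,m).round(4))
E
```

```text
2.4 [ 0.57902972 -0.23523698  0.23150781] [ 0.98013884 -0.19783051  0.00213986 -0.01365158]
cover_disc 0.6 [143. 229.] [ 0.6119 -0.2055  0.014 ]
cover_disc 0.56 [322. 329.] [ 0.3177 -0.2322  0.014 ]
cover_eye 0.58 [140. 227.] [ 0.6191 -0.2109  0.046 ]
cover_eye 0.58 [89. 17.] [ 0.7609 -0.0221  0.046 ]
cover_eye 0.57 [322. 332.] [ 0.3454 -0.2397  0.046 ]
cover_balance 0.97 [142. 229.] [ 0.6165 -0.2124  0.046 ]
cover_balance 0.92 [323. 330.] [ 0.3458 -0.2361  0.046 ]
cover 0.93 [323. 330.] [ 0.3455 -0.2368  0.046 ]
cover 0.83 [144. 230.] [ 0.6147 -0.2124  0.046 ]
```

View pics/w1.png

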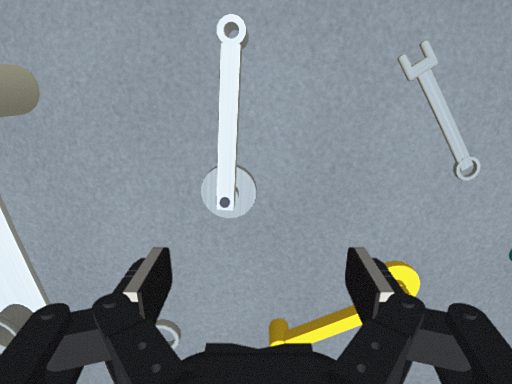

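The wrist view shows the steel cover's disc centred at about (229,190) and its eye at (231,29). The tool is still about 3 cm off sideways.

```bash
python3 - <<'E'
from h import *
o=bot.get_obs();print(o["clock"],o["eef_pos"],o["tool_rot"],np.abs(o["joint_vel"]).max())
m=bot.camera_model("wrist")
im=bot.camera("wrist")
d=ray("wrist",(229,190.5),.014,m);e=ray("wrist",(231,29),.046,m);h=ray("wrist",(224.5,202),.046,m)
u=(e-d)[:2];L=np.linalg.norm(u);u/=L
B=(d[:2]+e[:2])/2-.045*u
print(d,e,h,L,np.degrees(np.arctan2(u[1],u[0])),B)
print(toolmove(B,.13,u,o))
M=max(bot.cut_out("wrist","cover"),key=lambda c:-abs(c["centre"][1]-229))["mask"]
cv2.imwrite("pics/w2.png",im)
E
```

```text
2.65 [ 0.57944739 -0.23517938  0.23167457] [ 0.98017162 -0.19766626  0.00246499 -0.01362223] 0.00399564599106407
[ 0.55862082 -0.18131835  0.014     ] [ 0.71825069 -0.2597841   0.046     ] [ 0.55619501 -0.17868338  0.046     ] 0.17787233982956277 -26.176333059691892 [ 0.59805093 -0.20070014]
(array([ 0.38, -3.62, 10.27]), np.float64(3.4), np.float64(3.4))
```

Call:
move_arm(motion=[{"x": 0.1, "y": -1, "z": 1, "yaw": 1}, {"x": 0.2, "y": -2, "z": 3, "yaw": 2}, {"x": 0.3, "y": -3, "z": 5, "yaw": 3}, {"x": 0.4, "y": -3.6, "z": 7, "yaw": 3.4}, {"x": 0.4, "y": -3.6, "z": 8, "yaw": 3.4}, {"x": 0.4, "y": -3.6, "z": 8, "yaw": 3.4}, {"x": 0.4, "y": -3.6, "z": 8, "yaw": 3.4}])

```text
clock: 3.62
eef_pos: [0.5862, -0.231, 0.1531]
tool_rot: [0.98, -0.199, 0.004, -0.026]
ft_force: [-0.3, 0.5, 0.5]
grip_width: 0.0855
grasp_force: 0.0
```

```bash
python3 - <<'E'
from h import *
o=bot.get_obs();print(o["clock"],o["eef_pos"],o["tool_rot"],o["joint_pos"])
u=np.array([np.cos(np.radians(-26.2)),np.sin(np.radians(-26.2))])
print(toolmove([.598,-.2007],.017,u,o))
im=bot.camera("wrist");cv2.imwrite("pics/w3.png",im)
E
```

```text
3.625 [ 0.58618995 -0.23100943  0.15312642] [ 0.97969286 -0.19871165  0.00441858 -0.02638283] [-0.40114671  0.54039935  0.24547012  1.27774615  0.05347397  3.14062721]
(array([-0.07, -2.52, 13.77]), np.float64(3.3), np.float64(3.3))
```

View pics/w3.png

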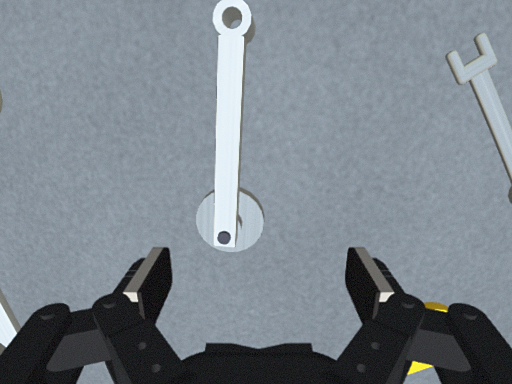

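Joint 6 is at its limit, so I'll turn the wrist half a turn the other way. That gives the same grasp.

Call:
move_arm(motion=[{"yaw": -10}, {"yaw": -20}, {"yaw": -30}, {"yaw": -40}, {"yaw": -50}, {"yaw": -60}, {"yaw": -70}, {"yaw": -80}, {"yaw": -90}, {"yaw": -100}, {"yaw": -110}, {"yaw": -120}, {"yaw": -130}, {"yaw": -140}, {"yaw": -150}, {"yaw": -160}, {"yaw": -170}, {"yaw": -176.7}, {"yaw": -176.7}, {"yaw": -176.7}])

```text
invalid input at $.motion[0]: expected keys x, y, z, yaw
```

```bash
python3 - <<'E'
from h import *
from scipy.spatial.transform import Rotation as R
o=bot.get_obs();print(o["clock"],o["eef_pos"],o["tool_rot"],o["joint_pos"])
print(R.from_quat(o["tool_rot"]).as_matrix().round(3))
u=np.array([np.cos(np.radians(-26.2)),np.sin(np.radians(-26.2))])
print(toolmove([.598,-.2007],.017,u,o))
E
```

```text
3.675 [ 0.58632595 -0.23107711  0.15339482] [ 0.97969968 -0.1986838   0.00467795 -0.02629451] [-0.40112786  0.54010826  0.2456992   1.2777227   0.05340444  3.14060333]
[[ 0.921 -0.389  0.02 ]
 [-0.39  -0.92   0.05 ]
 [-0.001 -0.053 -0.999]]
(array([-0.09, -2.52, 13.79]), np.float64(3.3), np.float64(3.3))
```

Call:
move_arm(motion=[{"x": 0, "y": 0, "z": 0, "yaw": -10}, {"x": 0, "y": 0, "z": 0, "yaw": -20}, {"x": 0, "y": 0, "z": 0, "yaw": -30}, {"x": 0, "y": 0, "z": 0, "yaw": -40}, {"x": 0, "y": 0, "z": 0, "yaw": -50}, {"x": 0, "y": 0, "z": 0, "yaw": -60}, {"x": 0, "y": 0, "z": 0, "yaw": -70}, {"x": 0, "y": 0, "z": 0, "yaw": -80}, {"x": 0, "y": 0, "z": 0, "yaw": -90}, {"x": 0, "y": 0, "z": 0, "yaw": -100}, {"x": 0, "y": 0, "z": 0, "yaw": -110}, {"x": 0, "y": 0, "z": 0, "yaw": -120}, {"x": 0, "y": 0, "z": 0, "yaw": -130}, {"x": 0, "y": 0, "z": 0, "yaw": -140}, {"x": 0, "y": 0, "z": 0, "yaw": -150}, {"x": 0, "y": 0, "z": 0, "yaw": -160}, {"x": 0, "y": 0, "z": 0, "yaw": -170}, {"x": 0, "y": 0, "z": 0, "yaw": -176.7}, {"x": 0, "y": 0, "z": 0, "yaw": -176.7}, {"x": 0, "y": 0, "z": 0, "yaw": -176.7}])

```text
clock: 6.18
eef_pos: [0.586, -0.2309, 0.1529]
tool_rot: [0.228, 0.973, 0.027, 0.003]
ft_force: [-0.8, -0.2, 0.3]
grip_width: 0.0853
grasp_force: 0.0
```

```bash
python3 - <<'E'
from h import *
from scipy.spatial.transform import Rotation as R
o=bot.get_obs();print(o["clock"],o["eef_pos"],o["tool_rot"],o["joint_pos"])
print(R.from_quat(o["tool_rot"]).as_matrix().round(3))
u=np.array([np.cos(np.radians(-26.2)),np.sin(np.radians(-26.2))])
print(toolmove([.598,-.2007],.017,u,o))
E
```

```text
6.175 [ 0.58598885 -0.23093639  0.15293076] [0.22763325 0.97337985 0.02651025 0.00345972] [-0.4011435   0.54036446  0.24489358  1.27755378  0.05343007  0.058257  ]
[[-0.896  0.443  0.019]
 [ 0.443  0.895  0.05 ]
 [ 0.005  0.053 -0.999]]
(array([ 0.19,  2.52, 13.75]), np.float64(179.9), np.float64(-0.1))
```

The half turn worked, but pushing against the joint limit left a 3° tilt in joint 5. I'll unwind it by pushing joint 6 gently against its opposite limit.

Call:
move_arm(motion=[{"x": 0, "y": 0, "z": 0, "yaw": -10.5}, {"x": 0, "y": 0, "z": 0, "yaw": -21}, {"x": 0, "y": 0, "z": 0, "yaw": -31.5}, {"x": 0, "y": 0, "z": 0, "yaw": -42}, {"x": 0, "y": 0, "z": 0, "yaw": -52.5}, {"x": 0, "y": 0, "z": 0, "yaw": -63}, {"x": 0, "y": 0, "z": 0, "yaw": -73.5}, {"x": 0, "y": 0, "z": 0, "yaw": -84}, {"x": 0, "y": 0, "z": 0, "yaw": -94.5}, {"x": 0, "y": 0, "z": 0, "yaw": -105}, {"x": 0, "y": 0, "z": 0, "yaw": -115.5}, {"x": 0, "y": 0, "z": 0, "yaw": -126}, {"x": 0, "y": 0, "z": 0, "yaw": -136.5}, {"x": 0, "y": 0, "z": 0, "yaw": -147}, {"x": 0, "y": 0, "z": 0, "yaw": -157.5}, {"x": 0, "y": 0, "z": 0, "yaw": -168}, {"x": 0, "y": 0, "z": 0, "yaw": -178}, {"x": 0, "y": 0, "z": 0, "yaw": -185}, {"x": 0, "y": 0, "z": 0, "yaw": -191}, {"x": 0, "y": 0, "z": 0, "yaw": -191}])

```text
clock: 8.68
eef_pos: [0.5982, -0.1946, 0.1526]
tool_rot: [0.986, -0.163, 0.004, -0.012]
ft_force: [0.0, -0.4, 0.6]
grip_width: 0.085
grasp_force: 0.0
```

```bash
python3 - <<'E'
from h import *
o=bot.get_obs();print(o["clock"],o["eef_pos"],o["tool_rot"],o["joint_pos"])
E
```

```text
8.675 [ 0.59819238 -0.19455796  0.15260115] [ 0.9864657  -0.16348844  0.00373545 -0.01195852] [-0.32642132  0.53435395  0.23487548  1.26780613  0.02481012 -3.13949312]
```

Call:
move_arm(motion=[{"x": 0, "y": 0, "z": 0, "yaw": -3.5}, {"x": 0, "y": 0, "z": 0, "yaw": -6.9}, {"x": 0, "y": 0, "z": 0, "yaw": -6.9}])

```text
clock: 9.05
eef_pos: [0.6063, -0.1638, 0.1523]
tool_rot: [0.991, -0.132, 0.002, 0.001]
ft_force: [0.1, -0.4, 0.3]
grip_width: 0.0854
grasp_force: 0.0
```

```bash
python3 - <<'E'
from h import *
o=bot.get_obs();print(o["clock"],o["eef_pos"],o["tool_rot"],o["joint_pos"])
E
```

```text
9.05 [ 0.60632587 -0.16375391  0.15234271] [ 0.9912865  -0.13169514  0.00247197  0.00116684] [-2.62976181e-01  5.31175185e-01  2.29131843e-01  1.26354673e+00
 -1.66840549e-03 -3.14041454e+00]
```

```bash
python3 - <<'E'
from h import *
o=bot.get_obs()
u=np.array([np.cos(np.radians(-26.2)),np.sin(np.radians(-26.2))])
print(toolmove([.597,-.2012],.15,u,o))
E
```

```text
(array([0.08, 3.86, 0.24]), np.float64(11.1), np.float64(11.1))
```

Call:
move_arm(motion=[{"x": 0, "y": 1, "z": 0, "yaw": 3}, {"x": 0, "y": 2.5, "z": 0, "yaw": 7}, {"x": 0.1, "y": 3.5, "z": 0, "yaw": 10}, {"x": 0.1, "y": 3.9, "z": 0, "yaw": 11.1}, {"x": 0.1, "y": 3.9, "z": 0, "yaw": 11.1}, {"x": 0.1, "y": 3.9, "z": 0, "yaw": 11.1}])

```text
clock: 9.8
eef_pos: [0.5967, -0.2031, 0.1524]
tool_rot: [0.974, -0.228, 0.003, 0.001]
ft_force: [-0.2, 0.3, 0.4]
grip_width: 0.0852
grasp_force: 0.0
```

```bash
python3 - <<'E'
from h import *
o=bot.get_obs();print(o["clock"],o["eef_pos"],o["tool_rot"],o["joint_pos"])
im=bot.camera("wrist");cv2.imwrite("pics/w4.png",im)
u=np.array([np.cos(np.radians(-26.2)),np.sin(np.radians(-26.2))])
d=np.array([.597,-.2012])-.045*u; e=d+.18*u
print(proj("wrist",[[*d,.014],[*e,.046]]))
E
```

```text
9.8 [ 0.59671802 -0.20311345  0.15238786] [ 9.73650541e-01 -2.28028653e-01  2.62258718e-03  8.24770546e-04] [-3.27538306e-01  5.35614464e-01  2.36650299e-01  1.26645133e+00
 -1.13118937e-03 -3.00902721e+00]
[[255.70474658 222.0742854 ]
 [254.36955588  14.30160206]]
```

View pics/w4.png

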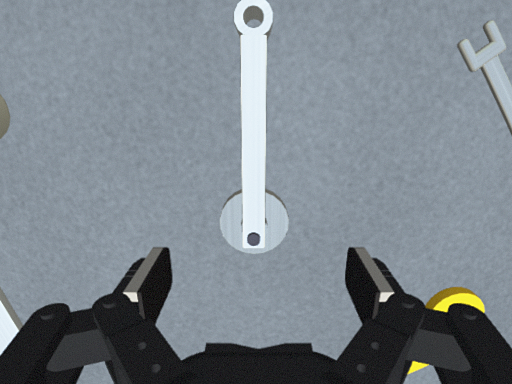

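The tool is now straight over the cover: disc at (254,221.5), eye at (253,16).

```bash
python3 - <<'E'
from h import *
o=bot.get_obs();m=bot.camera_model("wrist")
d=ray("wrist",(254,221.5),.014,m);e=ray("wrist",(253,16),.046,m)
u=(e-d)[:2];L=np.linalg.norm(u);u/=L
B=(d[:2]+e[:2])/2-.045*u
print(d,e,L,np.degrees(np.arctan2(u[1],u[0])),B)
print(toolmove(B,.018,u,o))
E
```

```text
[ 0.5579398  -0.18008258  0.014     ] [ 0.71754388 -0.2593858   0.046     ] 0.17822025995456575 -26.421616331807588 [ 0.59744236 -0.1997104 ]
(array([-0.16, -0.33, 13.44]), np.float64(0.1), np.float64(0.1))
```

Call:
move_arm(motion=[{"x": -0.1, "y": -0.3, "z": 2, "yaw": 0.1}, {"x": -0.1, "y": -0.3, "z": 5, "yaw": 0.1}, {"x": -0.1, "y": -0.3, "z": 8, "yaw": 0.1}, {"x": -0.1, "y": -0.3, "z": 10.5, "yaw": 0.1}, {"x": -0.1, "y": -0.3, "z": 12.5, "yaw": 0.1}, {"x": -0.1, "y": -0.3, "z": 13.4, "yaw": 0.1}, {"x": -0.1, "y": -0.3, "z": 13.4, "yaw": 0.1}, {"x": -0.1, "y": -0.3, "z": 13.4, "yaw": 0.1}])

```text
clock: 10.85
eef_pos: [0.5986, -0.2007, 0.0195]
tool_rot: [0.973, -0.229, 0.004, 0.001]
ft_force: [0.3, -0.5, 0.3]
grip_width: 0.0857
grasp_force: 0.0
```

Call:
move_arm(motion=[{"x": 0, "y": 0, "z": 0, "yaw": 0}, {"x": 0, "y": 0, "z": 0, "yaw": 0}, {"x": 0, "y": 0, "z": 0, "yaw": 0}, {"x": 0, "y": 0, "z": 0, "yaw": 0}, {"x": 0, "y": 0, "z": 0, "yaw": 0}, {"x": 0, "y": 0, "z": 0, "yaw": 0}, {"x": 0, "y": 0, "z": 0, "yaw": 0}, {"x": 0, "y": 0, "z": 0, "yaw": 0}], gripper=-1)

```text
clock: 11.85
eef_pos: [0.5982, -0.2005, 0.0189]
tool_rot: [0.973, -0.229, 0.003, 0.001]
ft_force: [0.4, 0.9, 5.2]
grip_width: 0.0193
grasp_force: 60.5
```

Call:
move_arm(motion=[{"x": 0, "y": 0, "z": -0.4, "yaw": 0}, {"x": 0, "y": 0, "z": -1, "yaw": 0}, {"x": 0, "y": 0, "z": -2, "yaw": 0}, {"x": 0, "y": 0, "z": -3.5, "yaw": 0}, {"x": 0, "y": 0, "z": -5, "yaw": 0}, {"x": 0, "y": 0, "z": -6, "yaw": 0}, {"x": 0, "y": 0, "z": -6, "yaw": 0}, {"x": 0, "y": 0, "z": -6, "yaw": 0}, {"x": 0, "y": 0, "z": -6, "yaw": 0}])

```text
clock: 12.98
eef_pos: [0.5968, -0.2002, 0.0775]
tool_rot: [0.973, -0.229, 0.002, 0.001]
ft_force: [-0.0, 0.3, -5.6]
grip_width: 0.0189
grasp_force: 59.2
```

```bash
python3 - <<'E'
from h import *
o=bot.get_obs();print({k:np.round(v,4) for k,v in o.items()})
im=bot.camera("wrist");cv2.imwrite("pics/w5.png",im)
m=bot.camera_model("wrist")
# stand from top & scene
for c in ("top","scene"):
  im=bot.camera(c)
  cv2.imwrite(f"pics/{c}5.png",im)
  for n,z in [("port_mouth",.06),("pivot_pin",.072)]:
    for d in bot.cut_out(c,n)[:2]:
        M=d["mask"]; print(c,n,d["score"],d["centre"],M.sum(),ray(c,d["centre"][::-1],z))
t=cv2.imread("pics/top5.png")[145:235,160:250];s=cv2.imread("pics/scene5.png")[145:225,285:365]
cv2.imwrite("pics/cmp.png",np.hstack([cv2.resize(t,(400,400),interpolation=2),cv2.resize(s,(400,400),interpolation=2)]))
E
```

```text
{'clock': np.float64(12.975), 'joint_pos': array([-3.2300e-01,  5.9010e-01,  1.2570e-01,  1.1027e+00, -1.3000e-03,
       -3.0024e+00]), 'joint_vel': array([ 0.0013,  0.0023, -0.0003,  0.0004, -0.0005,  0.0002]), 'tau': array([ 3.00000e-04, -5.49575e+01,  2.54380e+01, -4.21000e-02,
       -5.20000e-03,  0.00000e+00]), 'eef_pos': array([ 0.5968, -0.2002,  0.0775]), 'tool_rot': array([ 9.734e-01, -2.290e-01,  1.800e-03,  8.000e-04]), 'ft_force': array([-0.0473,  0.3187, -5.5682]), 'ft_torque': array([ 0.0303, -0.0232,  0.0036]), 'grasp_force': np.float64(59.1605), 'grip_width': np.float64(0.0189)}
top port_mouth 0.74 [186.1, 200.0] 1615 [0.56824964 0.19119108 0.06      ]
top pivot_pin 0.92 [186.7, 201.9] 1614 [0.56333863 0.180866   0.072     ]
scene port_mouth 0.79 [190.6, 323.3] 1894 [0.64293642 0.1700416  0.06      ]
scene port_mouth 0.24 [177.5, 395.0] 999 [0.65652063 0.43651652 0.06      ]
scene pivot_pin 0.62 [190.4, 322.7] 1880 [0.65355493 0.16150136 0.072     ]
scene pivot_pin 0.17 [212.3, 204.7] 506 [ 0.63546717 -0.23110287  0.072     ]
```

View pics/w5.png

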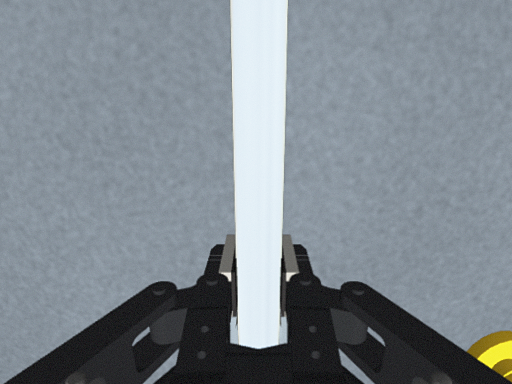

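View pics/cmp.png

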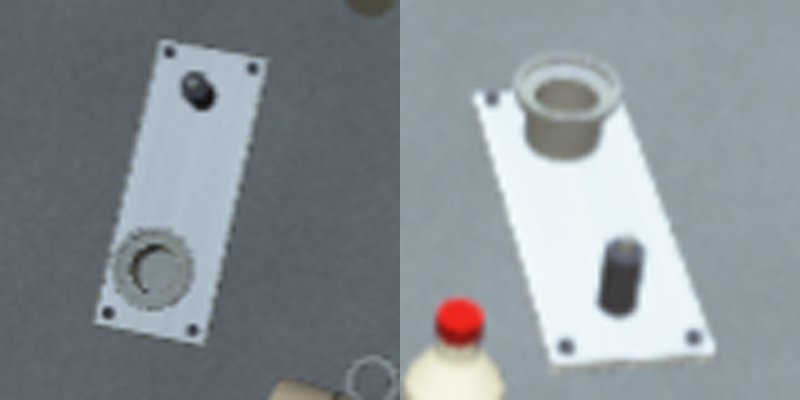

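The cover is held with almost no moment (0.03 Nm), so it is balanced. In the crops the flange centre is at about (194,205) in the top image and (318,162) in the scene image. I'll carry the cover high and inboard of the bottle, then take a close look at the stand.

```bash
python3 - <<'E'
from h import *
o=bot.get_obs()
u=np.array([np.cos(np.radians(-13.9)),np.sin(np.radians(-13.9))])
print(toolmove([.46,.07],.25,u,o))
for c,a,b in [("top",(194.1,205.1),(202.9,163)),("scene",(318.2,161.6),(330.4,193.4))]:
    p=ray(c,a,.06);q=ray(c,b,.06);v=(q-p)[:2];print(c,p,q,np.linalg.norm(v),np.degrees(np.arctan2(v[1],v[0])))
E
```

```text
(array([-24.26, -18.06, -17.32]), np.float64(-12.6), np.float64(-12.6))
top [0.48782498 0.21534873 0.06      ] [0.66849075 0.17983348 0.06      ] 0.1841234696793295 -11.121385489883854
scene [0.49211186 0.22028252 0.06      ] [0.66299938 0.18643843 0.06      ] 0.17420667298009437 -11.202403336673797
```

Call:
move_arm(motion=[{"x": 0, "y": 0, "z": -1, "yaw": 0}, {"x": -1, "y": 0, "z": -4, "yaw": 0}, {"x": -3, "y": 0, "z": -8, "yaw": 0}, {"x": -5, "y": -0.5, "z": -12, "yaw": -0.5}, {"x": -7, "y": -1.5, "z": -15, "yaw": -1}, {"x": -9, "y": -3, "z": -17, "yaw": -2}, {"x": -11, "y": -5, "z": -17.3, "yaw": -3}, {"x": -13, "y": -7, "z": -17.3, "yaw": -4.5}, {"x": -15.5, "y": -9, "z": -17.3, "yaw": -6}, {"x": -18, "y": -11.5, "z": -17.3, "yaw": -8}, {"x": -20.5, "y": -14, "z": -17.3, "yaw": -10}, {"x": -22.5, "y": -16, "z": -17.3, "yaw": -11.5}, {"x": -23.8, "y": -17.5, "z": -17.3, "yaw": -12.3}, {"x": -24.3, "y": -18.1, "z": -17.3, "yaw": -12.6}, {"x": -24.3, "y": -18.1, "z": -17.3, "yaw": -12.6}, {"x": -24.3, "y": -18.1, "z": -17.3, "yaw": -12.6}, {"x": -24.3, "y": -18.1, "z": -17.3, "yaw": -12.6}])

```text
clock: 15.45
eef_pos: [0.46, 0.0698, 0.2499]
tool_rot: [0.993, -0.121, 0.003, 0.001]
ft_force: [-0.1, 0.9, -5.1]
grip_width: 0.0191
grasp_force: 59.3
```

```bash
python3 - <<'E'
from h import *
o=bot.get_obs();print({k:np.round(v,4) for k,v in o.items()})
im=bot.camera("wrist");cv2.imwrite("pics/w6.png",im)
E
```

```text
{'clock': np.float64(15.45), 'joint_pos': array([ 0.1531,  0.1608, -0.0467,  1.3591, -0.0039, -2.745 ]), 'joint_vel': array([ 0.0013, -0.0001, -0.0008, -0.0017,  0.0007,  0.0005]), 'tau': array([ 9.57000e-02, -3.60501e+01,  2.75390e+01, -2.89000e-02,
       -1.06000e-02, -1.20000e-03]), 'eef_pos': array([0.46  , 0.0698, 0.2499]), 'tool_rot': array([ 0.9926, -0.1215,  0.0025,  0.0013]), 'ft_force': array([-0.0555,  0.871 , -5.1191]), 'ft_torque': array([-0.0358,  0.0175,  0.0132]), 'grasp_force': np.float64(59.2795), 'grip_width': np.float64(0.0191)}
```

View pics/w6.png

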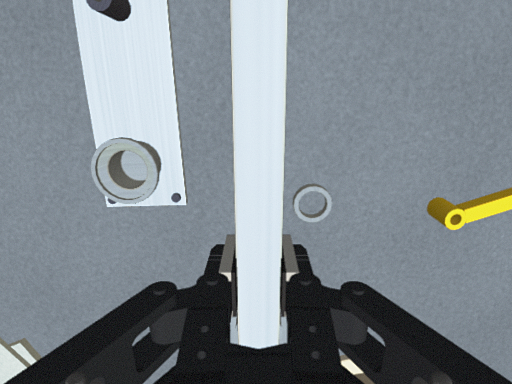

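The wrist view shows the flange at about (125,171), but the post is cut off at the top. I'll back up 6 cm so both are in view.

Call:
move_arm(motion=[{"x": -1.5, "y": 0, "z": 0, "yaw": 0}, {"x": -3.5, "y": 0, "z": 0, "yaw": 0}, {"x": -5.5, "y": 0, "z": 0, "yaw": 0}, {"x": -7, "y": 0, "z": 0, "yaw": 0}, {"x": -7, "y": 0, "z": 0, "yaw": 0}, {"x": -7, "y": 0, "z": 0, "yaw": 0}])

```text
clock: 16.25
eef_pos: [0.3924, 0.0873, 0.2499]
tool_rot: [0.993, -0.121, 0.003, 0.001]
ft_force: [0.7, 0.0, -5.3]
grip_width: 0.0194
grasp_force: 59.2
```

```bash
python3 - <<'E'
from h import *
o=bot.get_obs();print(o["clock"],o["eef_pos"])
im=bot.camera("wrist");cv2.imwrite("pics/w7raw.png",im)
cv2.imwrite("pics/w7.png",cv2.resize(im[0:180,20:240],None,fx=3.3,fy=3.3,interpolation=2))
np.save("T.npy",bot.camera_model("wrist")["world_from_camera"])
E
```

```text
16.25 [0.39244106 0.08732983 0.24985098]
```

View pics/w7.png

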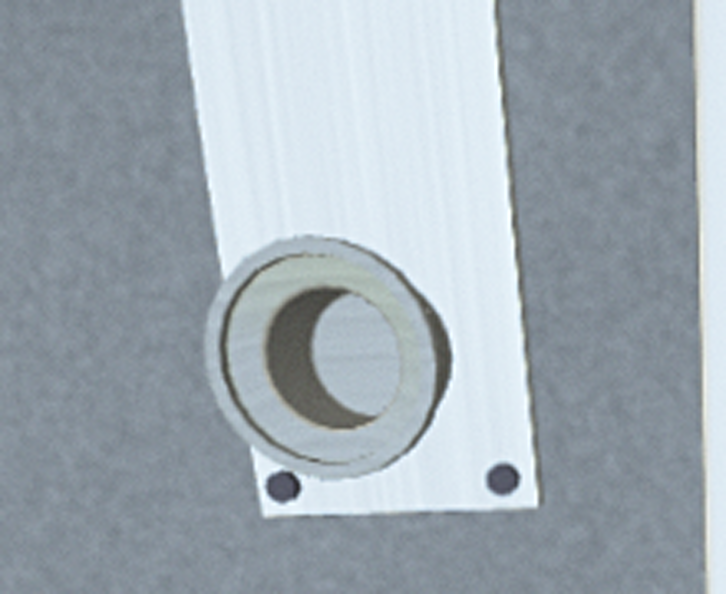

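Backing up was the wrong way, since the post moved further out of view. I'll go forward 12 cm.

Call:
move_arm(motion=[{"x": 1.5, "y": 0, "z": 0, "yaw": 0}, {"x": 4, "y": 0, "z": 0, "yaw": 0}, {"x": 7, "y": 0, "z": 0, "yaw": 0}, {"x": 9.5, "y": 0, "z": 0, "yaw": 0}, {"x": 11.3, "y": 0, "z": 0, "yaw": 0}, {"x": 12, "y": 0, "z": 0, "yaw": 0}, {"x": 12, "y": 0, "z": 0, "yaw": 0}, {"x": 12, "y": 0, "z": 0, "yaw": 0}])

```text
clock: 17.3
eef_pos: [0.5079, 0.0585, 0.25]
tool_rot: [0.993, -0.121, 0.002, 0.001]
ft_force: [-0.3, -0.1, -4.7]
grip_width: 0.0187
grasp_force: 59.2
```

```bash
python3 - <<'E'
from h import *
o=bot.get_obs();print(o["clock"],o["eef_pos"],o["ft_torque"])
im=bot.camera("wrist")
cv2.imwrite("pics/w8.png",cv2.resize(im[20:275,20:240],None,fx=2.35,fy=2.35,interpolation=2))
E
```

```text
17.3 [0.50789649 0.0585053  0.25003269] [ 0.00362784 -0.0242753  -0.03362162]
```

View pics/w8.png

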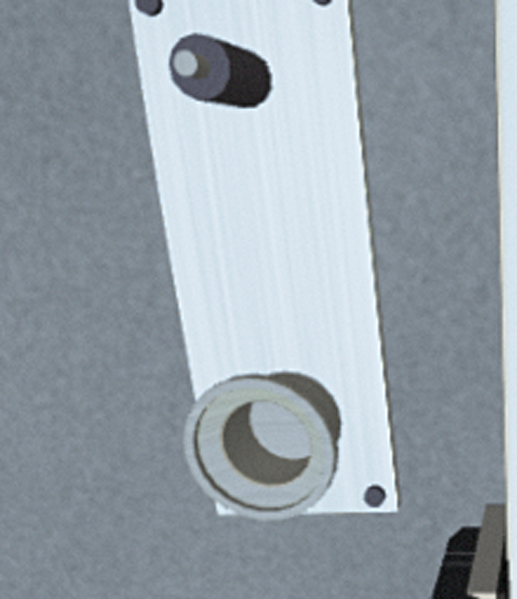

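The crop shows the flange centred at about (260,448), the pin top at (185,63) and the post top at (200,66).

```bash
cat > fit.py <<'E'
from h import *
f=lambda x,y:((x+.5)/2.35-.5+20,(y+.5)/2.35-.5+20)
p=ray("wrist",f(260,448),.06);q=ray("wrist",f(185,63),.072);q2=ray("wrist",f(200,66),.06)
for s in (184,336): print("r",np.linalg.norm(ray("wrist",f(s,448),.06)-p))
v=(q-p)[:2];print(p,q,q2,np.linalg.norm(v),np.degrees(np.arctan2(v[1],v[0])))
q=(q[:2]+q2[:2])/2; v=q-p[:2]; v/=np.linalg.norm(v)
F=(p[:2]+q)/2-.045*v; print(F,np.degrees(np.arctan2(v[1],v[0])))
o=bot.get_obs();print(toolmove(F,.118,v,o))
E
python3 fit.py
```

```text
r 0.03952344117223372
r 0.0388134384010811
[0.49104991 0.21730595 0.06      ] [0.66518106 0.18074367 0.072     ] [0.6652136 0.1800009 0.06     ] 0.17792824333112178 -11.858121459948643
[0.53410274 0.20817518] -11.974024445591349
(array([ -1.1 , -15.18,  13.19]), np.float64(-1.9), np.float64(-1.9))
```

Call:
move_arm(motion=[{"x": 0, "y": -1, "z": 0, "yaw": -0.2}, {"x": -0.2, "y": -3, "z": 0, "yaw": -0.5}, {"x": -0.4, "y": -5.5, "z": 0, "yaw": -0.8}, {"x": -0.6, "y": -8, "z": 0.5, "yaw": -1.1}, {"x": -0.8, "y": -10.5, "z": 1.5, "yaw": -1.4}, {"x": -0.9, "y": -13, "z": 3, "yaw": -1.7}, {"x": -1, "y": -14.6, "z": 5, "yaw": -1.9}, {"x": -1, "y": -15.2, "z": 7, "yaw": -1.9}, {"x": -1, "y": -15.2, "z": 9, "yaw": -1.9}, {"x": -1, "y": -15.2, "z": 11, "yaw": -1.9}, {"x": -1, "y": -15.2, "z": 12.4, "yaw": -1.9}, {"x": -1, "y": -15.2, "z": 13.1, "yaw": -1.9}, {"x": -1, "y": -15.2, "z": 13.1, "yaw": -1.9}, {"x": -1, "y": -15.2, "z": 13.1, "yaw": -1.9}, {"x": -1, "y": -15.2, "z": 13.1, "yaw": -1.9}])

```text
clock: 19.23
eef_pos: [0.5363, 0.2082, 0.1198]
tool_rot: [0.995, -0.104, 0.003, 0.001]
ft_force: [0.1, 0.7, -5.3]
grip_width: 0.0187
grasp_force: 59.3
```

```bash
python3 - <<'E'
from h import *
o=bot.get_obs();print({k:np.round(v,4) for k,v in o.items()})
v=np.array([np.cos(np.radians(-11.97)),np.sin(np.radians(-11.97))]);F=np.array([.5341,.2082])
print(toolmove(F+.0013*v,.119,v,o))
d=F-.045*v;e=F+.135*v
ims=[]
for c,(x,y) in [("scene",(280,110)),("top",(150,130))]:
    im=bot.camera(c)
    for P,col in [((*d,.114),(0,0,255)),((*e,.146),(0,0,255)),((*e,.1),(0,255,0))]:
        a,b=proj(c,P)[0]; print(c,a,b); 
    ims.append(cv2.resize(im[y:y+110,x:x+80],(400,550),interpolation=2))
cv2.imwrite("pics/f.png",np.hstack(ims))
E
```

```text
{'clock': np.float64(19.225), 'joint_pos': array([ 0.3726,  0.4529,  0.0125,  1.1255, -0.0044, -2.5597]), 'joint_vel': array([-0.0013, -0.001 , -0.0024,  0.0004, -0.0008,  0.0007]), 'tau': array([ 4.70000e-02, -4.85340e+01,  2.55174e+01, -3.37000e-02,
       -1.33000e-02,  5.00000e-04]), 'eef_pos': array([0.5363, 0.2082, 0.1198]), 'tool_rot': array([ 9.945e-01, -1.045e-01,  3.200e-03,  8.000e-04]), 'ft_force': array([ 0.0786,  0.7221, -5.3215]), 'ft_torque': array([ 0.0559, -0.0157,  0.0029]), 'grasp_force': np.float64(59.2953), 'grip_width': np.float64(0.0187)}
(array([-0.09,  0.05,  0.08]), np.float64(-0.0), np.float64(-0.0))
scene 318.7671036087698 149.22457116082975
scene 332.2623196074038 174.09702850223766
scene 330.54289676728416 185.15441892614763
top 190.86685752535982 202.95087212576846
top 199.03082536905973 158.47634392850085
top 201.10575933400906 161.25237742371598
```

View pics/f.png

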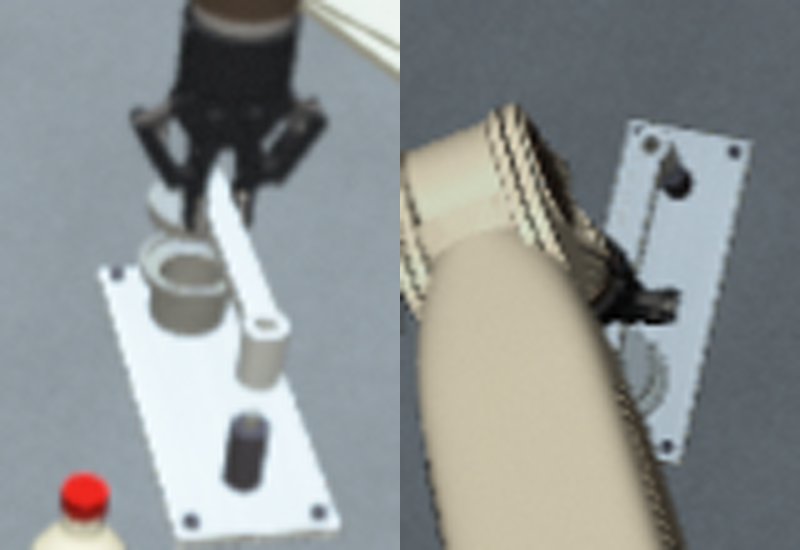

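The scene and top pictures agree with the target: eye at (333,175) against a predicted (332,174), and at (199.6,158.6) against (199,158.5). The cover is level, still and clear of the stand, so I'm handing in.

```bash
python3 -c "
from h import *
print(bot.job_done())"
```

```text
the job is handed in; nothing more can be done
None
```

The steel cover is held level and still at its balance point, with the disc over the port, the eye over the pin and the underside about 40 mm above the mouth, and the job was handed in at about 19 s; no verdict was returned.

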